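Slide a steel strip over the edge and lay it on the finishing rest

TASK

Two thin steel strips lie flat on the raised iron marking-out plate. Slide the longer one towards the wooden rest, without lifting it, until its left end sticks out about 60 mm past the plate's left edge; then take it by that free end and lay it across both rails of the rest, centred and square to the rails. Leave the short strip where it lies and do not let the long one fall onto the bench.

Things in the scene. Friction and masses are not known exactly. Their poses are not given: they have to be found in the camera images.
- long_strip: Longer flat steel strip, 160 mm long (its y), 40 wide (its x), 3 thick, about 0.13 kg, loose on the marking plate in one of two lanes 90 mm apart, its y within 6 degrees of the plate's. Origin: centre of its underside. It slides easily (friction 0.2): press it with closed fingertips (5 N) and drag it. With 60 mm out it stays flat (tips at 80 mm); the fingers then straddle its width from above.
- long_strip_left_end (a point): Middle of the long strip's left (+y) end face, 80 mm from the strip's origin along its y axis and at half its thickness; axes as the strip's. This is the end to slide out over the edge.
- short_strip: The shorter flat steel strip, 90 mm long (its y axis), 40 mm wide, 3 mm thick, lying loose on the same plate in the other lane. Not to be moved. Origin: centre of its underside.
- marking_plate: Fixed dark iron marking-out plate, a low block 180 mm (its x, away from the robot) by 200 mm (its y, to the left), flat top 50 mm above the bench. Origin: centre of its underside, on the bench. Its left edge, facing the rest, lies at y = +100 mm in its frame; beyond it the bench is free.
- rest: Fixed wooden rest on the bench, left of the plate: base board 110 (x) by 80 (y) by 12 mm with two rails along its x, each 100 long and 10 thick, at y = -27 and +27 mm, tops 45 mm above the bench. Origin: centre of its underside. The strip goes along the rest's y, over both rails, and so sticks out 48 mm past each; either end may be left.

How it is judged:
By the outcome, as a careful person would: the job done as asked, in the order asked, and still so for the second after the job is handed in, with the robot touching nothing.
It also fails if it takes over 45 s, if anything falls off the work surface, if the arm or the gripper's body presses on something with over 40 N, if the wrist force passes 120 N, or if a joint passes its speed limit or range.

ROBOT

A 6-joint arm with a two-finger parallel gripper is mounted at the origin on a cart in front of the work surface, level with it; the furniture and walls round the work are solid. World frame = base frame: x ahead of the robot, y to its left, z up, the work surface at z = 0. Lengths are in m, angles in rad, forces in N, time in s.
With the tool pointing down it reaches from about 0.375 to 0.975 m from the base axis. Payload 3.8 kg.
Tool frame: the origin (TCP) lies midway between the tips of the shut fingers; the grasp point (between the pads) lies 19 mm behind it; x points along the fingers, y is the direction in which the jaws open and shut, and the axes are right-handed (so a half turn about x gives the same grasp; the last joint's range is limited). The gripper opens to 88 mm and grips with 3 to 60 N. Pads are 18 mm wide; open, the fingers measure 123 mm over their backs; the gripper's body (75 mm by 187 mm) begins 45 mm behind the grasp point.
Start: joints at [1.152, 0.264, 1.604, -0, 1.274, -0.037], TCP at [0.251, 0.626, 0.239] pointing down, gripper open.
Joint ranges: [-2.63, 2.63], [-0.94, 2.18], [0.31, 2.57], [-1.31, 4.45], [0, 2.66], [-2.55, 2.55]. Speed limits (rad/s): [2.57, 2.57, 3.14, 3.14, 3.14, 3.14].

INTERFACE

Orientations are given as a rotation vector (axis times angle).
In Python, from cell import manip, inverse_kinematics, cams, order gives the robot as it stands. Calls block until the motion is done:
- manip.move_pose(position, orientation): joint-space move of the TCP to a pose.
- manip.move_linear(position, rate=0.15, rot=None): straight line of the TCP; rot=None keeps the orientation; rate is the mean speed in m/s.
- manip.set_joints(angles): joint-space move.
- manip.set_gripper(opening, force=None): finger opening in m; force is the grip in N (None keeps the last); returns when the fingers have stopped.
- manip.dwell(seconds).
- inverse_kinematics(position, orientation): joint angles nearest the present ones, or None.
- manip.state(): the state.
- cams.capture(name): name is "side" or "top" or "wrist"; returns a dict with "image" (480x640x3 uint8, blue, green, red), "z_map" (480x640 float32, m along the optical axis (not along the pixel's ray), 0 where there is no reading), "intrinsics" (3x3 intrinsics, pixels), "k1" (the pictures are not rectified: a ray, as slopes to the right and down, at radius r is drawn at 1 + k1 r^2 times it, then the intrinsics apply), "position" and "orientation" of the camera in the world; the wrist camera has in their place "T_tool_cam" (4x4, takes a point from camera to tool coordinates, whose origin is the TCP and whose axes are the tool frame's). Camera axes: x right, y down, z forward; pixel columns grow to the right and rows downward; lengths in m; the calibration is good to about 2 mm. A picture is of the moment at which its call begins: read the wrist's pose just before it.
A pose or a line that the arm cannot do raises manip.IKError and nothing moves.
- order.close_job(): hands the job in, once; it reports no verdict.
The state is a dict: "clock": time; "joint_pos": joint angles; "joint_velocities": joint speeds; "tau": joint torques, N m; "tool_pos": TCP position; "tcp_rot": TCP orientation; "contact_force": force on the tool from outside, world axes, zero at the start; "moment": the same for the moment, N m; "gripper_width": finger opening in m.
Only numpy, scipy, OpenCV 4.12 (cv2) and the standard library are available. Lean on these libraries where they do the work, as an engineer would, in place of code of your own. Each camera call takes 0.05 s, during which the arm holds its last target.

## Working session

There is one attempt and no reset: what is moved stays moved. The work goes in short steps, each a Python script; the robot and the scene stay as the last script left them, time stands still between calls to the robot, and variables do not carry over. Pictures are saved under pics/ and viewed, and the job is handed in when it is done.

```bash
ls; mkdir -p pics; python3 - <<'E'
from cell import manip,cams
import cv2,numpy as np
s=manip.state();print(s)
for n in("side","top","wrist"):
    c=cams.capture(n);cv2.imwrite(f"pics/a_{n}.png",c["image"])
    print(n,c["intrinsics"].tolist(),c["k1"],c.get("position"),c.get("orientation"),c.get("T_tool_cam"))
E
```

```text
pics
{'clock': 0.0, 'joint_pos': array([ 1.15209124e+00,  2.64768213e-01,  1.60533693e+00, -1.06842476e-05,
        1.27370060e+00, -3.68975288e-02]), 'joint_velocities': array([ 0.00059003, -0.00063845,  0.00156026,  0.00166531,  0.00016413,
        0.00056796]), 'tau': array([-7.68627506e-04, -5.02117896e+01, -3.56874955e+01,  7.25270435e-02,
        2.94900639e-02, -1.84200208e-04]), 'tool_pos': array([0.25122418, 0.62575734, 0.23739788]), 'tcp_rot': array([ 0.29785523,  1.5504525 , -0.30126251]), 'contact_force': array([-1.05415412,  0.39468826,  0.26994869]), 'moment': array([ 0.02506553, -0.02878335, -0.05130384]), 'gripper_width': 0.0879039795546486}
side [[483.53109647442164, 0.0, 320.95787451823674], [0.0, 483.53109647442164, 240.7147651425972], [0.0, 0.0, 1.0]] -0.08544596385755937 [ 0.31516433 -0.50196926  0.58920771] [-2.17718361  0.40652867 -0.19322554] None
top [[534.8181318643394, 0.0, 310.3330337119264], [0.0, 534.8181318643394, 239.39236589454103], [0.0, 0.0, 1.0]] -0.15191992252152337 [0.37497862 0.15375702 1.02444973] [-2.1337564   2.12794074 -0.22743768] None
wrist [[346.8505813692713, 0.0, 319.08310148856873], [0.0, 346.8505813692713, 240.7933913463196], [0.0, 0.0, 1.0]] -0.018156108183215603 None None [[ 3.30490539e-04 -3.22722123e-01  9.46493699e-01 -1.45189486e-01]
 [ 9.99999924e-01  3.03198772e-04 -2.45793039e-04  1.16642849e-03]
 [-2.07652876e-04  9.46493708e-01  3.22722199e-01 -8.39780453e-02]
 [ 0.00000000e+00  0.00000000e+00  0.00000000e+00  1.00000000e+00]]
```

View pics/a_top.png

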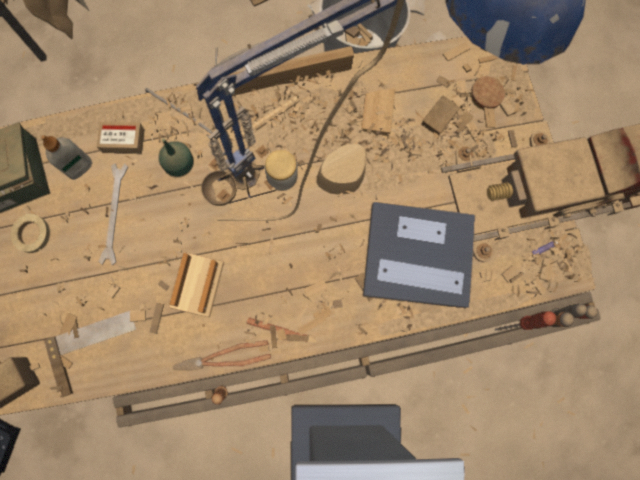

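View pics/a_side.png

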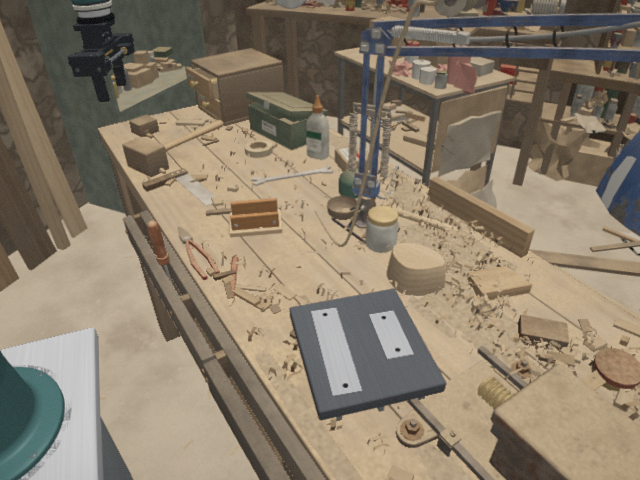

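View pics/a_wrist.png

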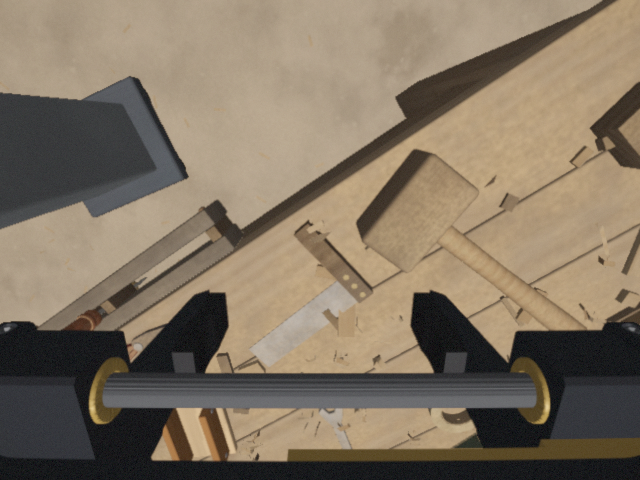

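The top view shows the long strip in the near lane (379,260)–(464,297), the short one in the far lane (398,216)–(446,244), the plate around (420,255) and the rest around (195,284). Next I measure them.

```bash
cat > h.py <<'E'
import numpy as np,cv2
from scipy.spatial.transform import Rotation as R
from cell import manip,cams,inverse_kinematics,order
def campose(c,s=None):
    if c.get("position") is not None: return R.from_rotvec(c["orientation"]).as_matrix(),np.array(c["position"])
    T=np.array(c["T_tool_cam"]);Rt=R.from_rotvec(s["tcp_rot"]).as_matrix()
    return Rt@T[:3,:3],Rt@T[:3,3]+s["tool_pos"]
def rays(c,uv):
    K=c["intrinsics"];k=c["k1"]
    return cv2.undistortPoints(np.array(uv,float).reshape(-1,1,2),K,np.array([k,0,0,0.])).reshape(-1,2)
def onplane(c,uv,z,s=None):
    Rm,p=campose(c,s);d=np.c_[rays(c,uv),np.ones(len(np.atleast_2d(uv)))]@Rm.T
    return p+d*((z-p[2])/d[:,2])[:,None]
def proj(c,P,s=None):
    Rm,p=campose(c,s);q=(np.atleast_2d(P)-p)@Rm
    return cv2.projectPoints(q,np.zeros(3),np.zeros(3),c["intrinsics"],np.array([c["k1"],0,0,0.]))[0].reshape(-1,2)
def cloud(c,s=None,st=1):
    v,u=np.mgrid[0:480:st,0:640:st];z=c["z_map"][::st,::st]
    m=z>0;uv=np.c_[u[m],v[m]].astype(float);d=np.c_[rays(c,uv),np.ones(len(uv))]*z[m][:,None]
    Rm,p=campose(c,s);return uv,d@Rm.T+p
def rects(c,mask,z,s=None,amin=200):
    out=[]
    for k in cv2.findContours(mask.astype(np.uint8),cv2.RETR_EXTERNAL,cv2.CHAIN_APPROX_NONE)[0]:
        if cv2.contourArea(k)<amin: continue
        P=onplane(c,k.reshape(-1,2),z,s)[:,:2]
        (cx,cy),(w,h),a=cv2.minAreaRect((P*1000).astype(np.float32))
        if w>h: w,h=h,w;a-=90   # long side = h ; direction of long side
        th=a+90; th=(th+90)%180-90
        ang=((th-90)+90)%180-90  # yaw of long axis relative to +y
        out.append((round(cx,1),round(cy,1),round(w,1),round(h,1),round(ang,2)))
    return out
E
python3 - <<'E'
from h import *
np.set_printoptions(precision=4,suppress=True)
for n in("top","side"):
    c=cams.capture(n);im=c["image"].astype(int);hsv=cv2.cvtColor(c["image"],cv2.COLOR_BGR2HSV)
    uv,P=cloud(c)
    Z=np.zeros((480,640));Z[uv[:,1].astype(int),uv[:,0].astype(int)]=P[:,2]
    X=np.zeros((480,640,3));X[uv[:,1].astype(int),uv[:,0].astype(int)]=P
    reg=(X[...,0]>.2)&(X[...,0]<.75)&(X[...,1]>-.3)&(X[...,1]<.6)
    b,g,r=im[...,0],im[...,1],im[...,2]
    if n=="top": print(im[280,420],im[230,425],im[210,390],im[284,180],im[284,205],im[284,192])
    if n=="side":print(im[350,330],im[400,380],im[220,255])
    st=reg&(b>=r-12)&(g>120)&(Z>.02)&(Z<.08)
    st=cv2.morphologyEx(st.astype(np.uint8),cv2.MORPH_CLOSE,np.ones((5,5)))
    print(n,"strips",rects(c,st,.053))
    pl=reg&(Z>.035)&(Z<.07)&(b>=r-12)
    pl=cv2.morphologyEx(pl.astype(np.uint8),cv2.MORPH_OPEN,np.ones((5,5)))
    print("plate",rects(c,pl,.05))
    rr=reg&(Z>.038)&(Z<.055)&(X[...,1]>.3)
    print("rails",rects(c,rr,.045,amin=30))
    if n=="top":
        print("plateZ",np.median(Z[pl>0]),"bench",np.median(Z[reg]))
        # tall things
        for zt in(.1,.15,.25,.4):
            t=(Z>zt)&(X[...,0]>-.0)&(X[...,0]<1)&(abs(X[...,1])<.6)
            if t.any(): print(zt,X[t].min(0),X[t].max(0))
    v=c["image"].copy();v[st>0]=(0,0,255);v[rr]=(0,255,0);v[(pl>0)&(st==0)]=(255,0,0)
    cv2.imwrite(f"pics/b_{n}.png",v)
E
```

```text
[193 180 178] [195 184 181] [92 84 83] [ 42  75 113] [ 81 135 191] [143 200 234]
top strips [(495.0, -71.1, 41.8, 161.2, -9.86), (583.0, -76.2, 40.8, 91.5, -8.95)]
plate [(536.4, -72.4, 177.6, 197.1, -6.81)]
rails [(476.8, 322.9, 12.0, 98.5, 77.42), (489.2, 375.8, 12.4, 98.6, 77.06), (720.9, 586.5, 21.5, 47.0, 70.98), (725.1, 398.5, 55.4, 61.5, -0.17)]
plateZ 0.05052424284015611 bench 0.0012710134863229694
0.1 [ 0.1878 -0.508   0.1   ] [0.9314 0.5999 0.5973]
0.15 [ 0.1878 -0.4789  0.15  ] [0.9314 0.5625 0.5973]
0.25 [ 0.1878 -0.3068  0.25  ] [0.9314 0.5625 0.5973]
0.4 [0.6572 0.025  0.4   ] [0.8205 0.2807 0.5973]
[189 189 188] [56 53 54] [ 49  80 108]
side strips [(582.8, -76.5, 41.1, 91.8, -8.77), (495.1, -71.6, 41.4, 160.7, -9.92)]
plate [(535.1, -79.2, 179.1, 205.6, -6.84)]
rails [(477.2, 317.8, 20.4, 98.7, 76.6), (490.6, 370.3, 20.0, 98.4, 76.52), (713.7, 394.8, 32.6, 59.8, -27.95), (723.1, 592.2, 48.0, 54.3, -19.84)]
```

```bash
cat >> h.py <<'E'
def down(a,s=1):
    a=np.radians(a);x=np.array([0,0,-1.]);y=s*np.array([np.cos(a),np.sin(a),0]);z=np.cross(x,y)
    return R.from_matrix(np.c_[x,y,z]).as_rotvec()
def ydir(a): a=np.radians(a);return np.array([-np.sin(a),np.cos(a)])
E
python3 - <<'E'
from h import *
np.set_printoptions(precision=3,suppress=True)
s=manip.state();print(s["clock"],R.from_rotvec(s["tcp_rot"]).as_matrix())
c=np.array([.495,-.0712]);a=-9.9
for sg in(1,-1):
    for p,z,aa in((c,.1,a),(c,.053,a),([.517,.061],.03,a),(np.array([.483,.349])+.05*ydir(-13),.03,-13),(np.array([.483,.349])+.05*ydir(-13),.12,-13)):
        print(sg,inverse_kinematics([*p,z],down(aa,sg)))
E
```

```text
0.25 [[-0.     0.373  0.928]
 [-0.001  0.928 -0.373]
 [-1.    -0.001 -0.   ]]
1 [-0.193  0.066  2.108  0.     0.967 -0.02 ]
1 [-0.193  0.132  2.139  0.     0.87  -0.02 ]
1 [0.07  0.203 2.109 0.    0.83  0.242]
1 [ 0.638  0.387  1.86  -0.     0.894  0.865]
1 [ 0.638  0.284  1.808 -0.     1.05   0.865]
-1 None
-1 None
-1 None
-1 [ 0.638  0.387  1.86  -0.     0.894 -2.276]
-1 [ 0.638  0.284  1.808 -0.     1.05  -2.276]
```

```bash
python3 - <<'E'
from h import *
np.set_printoptions(precision=4,suppress=True)
c=np.array([.495,-.0712]);a=-9.9
manip.move_pose([*c,.16],down(a))
manip.set_gripper(0.0,force=10)
manip.move_linear([*c,.062],rate=.15)
manip.dwell(.2)
s=manip.state();f0=s["contact_force"].copy();print(s["clock"],s["tool_pos"],f0,s["gripper_width"])
z=.060
while z>.044:
    z-=.0007
    manip.move_linear([*c,z],rate=.03);manip.dwell(.05)
    s=manip.state();f=s["contact_force"]-f0
    if f[2]>4: break
manip.dwell(.2);s=manip.state()
print(s["clock"],z,s["tool_pos"],s["contact_force"]-f0,f0)
np.save("f0.npy",f0);np.save("zc.npy",z)
E
```

```text
5.175 [ 0.4961 -0.0714  0.0632] [-0.502  -0.3908  0.2637] 0.0006571404409512372
8.675 0.052300000000000006 [ 0.4959 -0.0713  0.0534] [-0.8569  0.7538  6.9088] [-0.502  -0.3908  0.2637]
```

```bash
python3 - <<'E'
from h import *
np.set_printoptions(precision=4,suppress=True)
c=np.array([.495,-.0712]);a=-9.9;z=float(np.load("zc.npy"));f0=np.load("f0.npy")
for L in(.02,.042,.063,.084):
    manip.move_linear([*(c+L*ydir(a)),z],rate=.05)
    s=manip.state();f=s["contact_force"]-f0;print(s["clock"],s["tool_pos"],f)
    if f[2]<4.5: z-=.0005
    if f[2]>10: z+=.0004
def find(nm):
    cc=cams.capture(nm);im=cc["image"].astype(int);b,g,r=im[...,0],im[...,1],im[...,2]
    uv,P=cloud(cc);X=np.zeros((480,640,3));X[uv[:,1].astype(int),uv[:,0].astype(int)]=P
    st=(b>=r-12)&(g>120)&(X[...,2]>.02)&(X[...,2]<.08)&(X[...,0]>.35)&(X[...,0]<.75)&(abs(X[...,1])<.3)
    st=cv2.morphologyEx(st.astype(np.uint8),cv2.MORPH_CLOSE,np.ones((5,5)))
    print(nm,rects(cc,st,.053));cv2.imwrite(f"pics/c_{nm}.png",cc["image"])
find("top");find("side")
E
```

```text
9.225 [ 0.4999 -0.0512  0.0534] [0.5343 0.937  5.9565]
9.8167 [ 0.5037 -0.0295  0.0534] [0.6671 1.1744 4.8521]
10.3833 [ 0.5073 -0.0088  0.0534] [1.0131 2.1851 4.9333]
10.95 [0.5109 0.0119 0.0534] [0.5005 0.4572 4.8409]
top [(518.3, 60.8, 39.2, 59.5, -9.37)]
side [(582.9, -76.4, 41.6, 92.4, -8.83), (505.8, -8.4, 47.5, 122.7, -11.13)]
```

View pics/c_side.png

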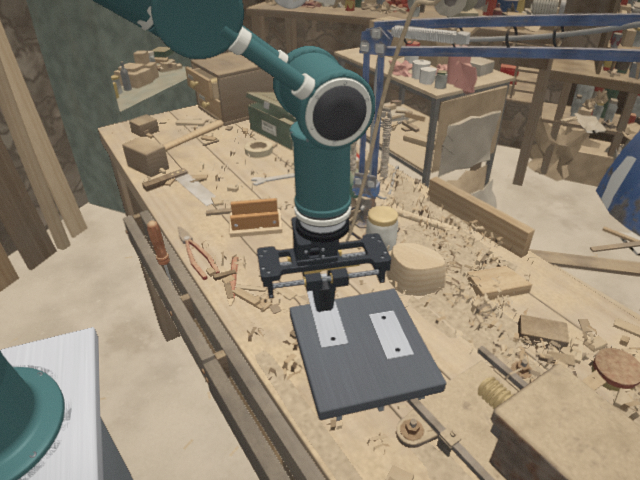

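View pics/c_top.png

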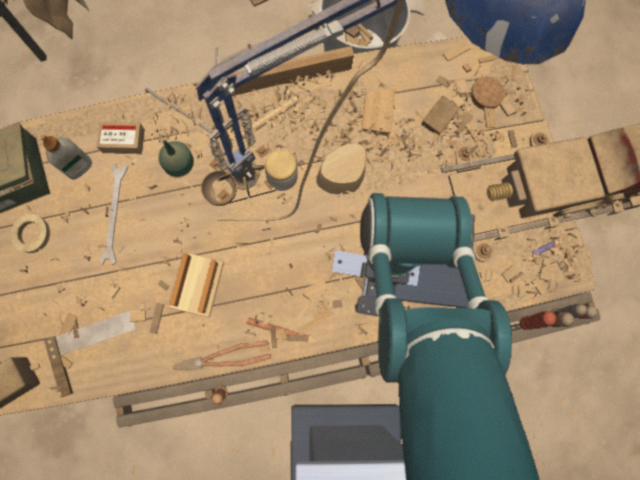

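The side view shows the strip overhanging the left edge by the fingers (322,300), with the short strip still at (390,335). In the top view the free end is visible at about (340,262), and the overhang measures about 60 mm. Next I lift off, re-measure and get above the grasp.

```bash
cat >> h.py <<'E'
def find(nm,tag,xr=(.35,.75),yr=(-.3,.3),z=.053,zr=(.02,.08)):
    s=manip.state();cc=cams.capture(nm);im=cc["image"].astype(int);b,g,r=im[...,0],im[...,1],im[...,2]
    uv,P=cloud(cc,s);X=np.zeros((480,640,3));X[uv[:,1].astype(int),uv[:,0].astype(int)]=P
    st=(b>=r-12)&(g>120)&(X[...,2]>zr[0])&(X[...,2]<zr[1])&(X[...,0]>xr[0])&(X[...,0]<xr[1])&(X[...,1]>yr[0])&(X[...,1]<yr[1])
    st=cv2.morphologyEx(st.astype(np.uint8),cv2.MORPH_CLOSE,np.ones((5,5)))
    print(nm,rects(cc,st,z,s));cv2.imwrite(f"pics/{tag}_{nm}.png",cc["image"]);return cc
E
python3 - <<'E'
from h import *
np.set_printoptions(precision=4,suppress=True)
a=-9.7;c=np.array([.5095,.0117])
s=manip.state();p=s["tool_pos"]
manip.move_linear([p[0],p[1],.085],rate=.15)
g=c+.05*ydir(a)
manip.move_linear([*g,.16],rate=.2)
find("top","d");find("side","d");find("wrist","d");print(manip.state()["clock"],g)
E
```

```text
top [(503.6, -28.4, 42.3, 80.9, -9.39)]
side [(582.9, -76.4, 41.3, 92.4, -8.84), (510.5, 10.4, 42.4, 161.0, -9.25)]
wrist [(519.1, 54.0, 40.1, 77.4, -9.41)]
12.1667 [0.5179 0.061 ]
```

View pics/d_side.png

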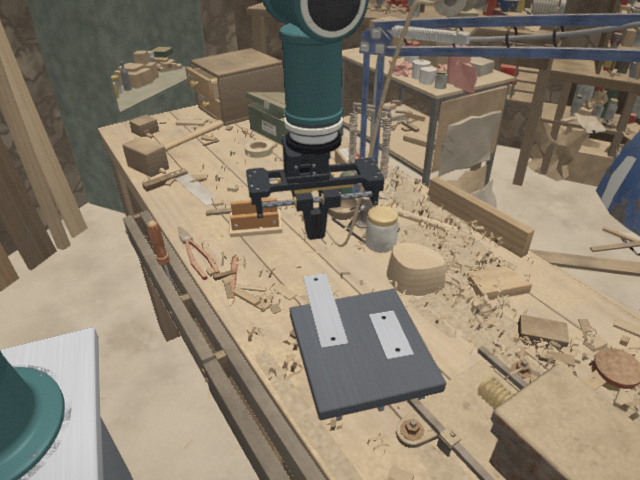

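View pics/d_wrist.png

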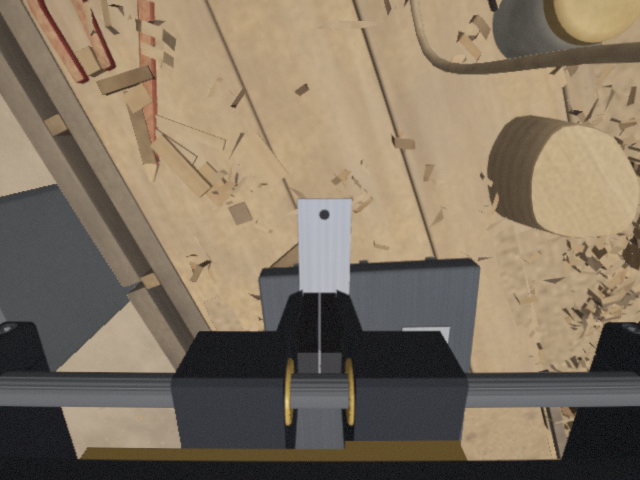

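Both views agree: the strip centre is at about (0.510, 0.011), yaw −9.3°, with about 60 mm out and lying flat. The hole near the free end is at wrist pixel (324,214). Now I grasp the end and lift.

```bash
python3 - <<'E'
from h import *
np.set_printoptions(precision=4,suppress=True)
a=-9.3;c=np.array([.5103,.0110]);g=c+.05*ydir(a);off=np.array([-.001,0])
manip.set_gripper(.075,force=45)
manip.move_linear([*(g+off),.09],rate=.15,rot=down(a))
manip.move_linear([*(g+off),.0315],rate=.1)
s=manip.state();print(s["clock"],s["tool_pos"],g)
manip.set_gripper(0.0,force=45)
s=manip.state();print(s["clock"],s["tool_pos"],s["gripper_width"],s["contact_force"],s["moment"])
manip.move_linear([*(g+off),.09],rate=.08)
manip.dwell(.1)
s=manip.state();print(s["clock"],s["tool_pos"],s["gripper_width"],s["contact_force"],s["moment"])
find("side","e",z=.11,zr=(.03,.16));find("wrist","e",z=.11,zr=(.03,.16))
E
```

```text
14.6833 [0.5179 0.0604 0.032 ] [0.5184 0.0603]
15.35 [0.5175 0.0604 0.0316] 0.037582614810385065 [-0.4994  0.5644  1.0901] [-0.0556  0.0703 -0.0376]
16.3333 [0.5167 0.0603 0.0892] 0.03766180238908346 [-0.3903 -0.5223 -0.5194] [-0.0638  0.0752  0.0114]
side [(554.5, -121.7, 37.2, 82.6, -8.77), (509.0, 9.9, 41.5, 164.1, -8.52)]
wrist [(510.4, 10.4, 24.0, 39.7, 80.84), (518.5, 67.3, 39.5, 50.3, -8.15)]
```

View pics/e_side.png

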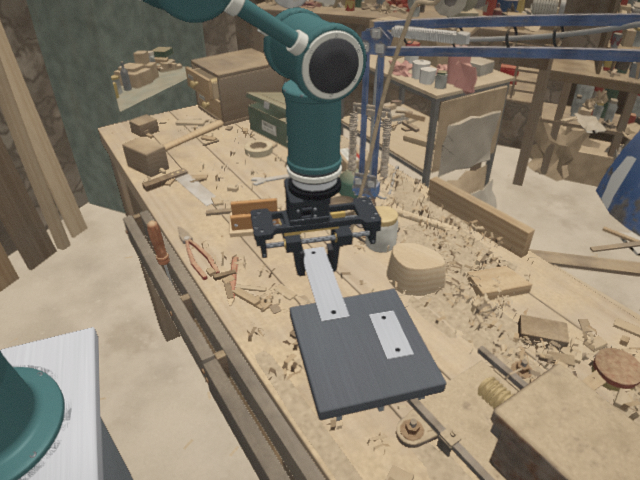

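View pics/e_wrist.png

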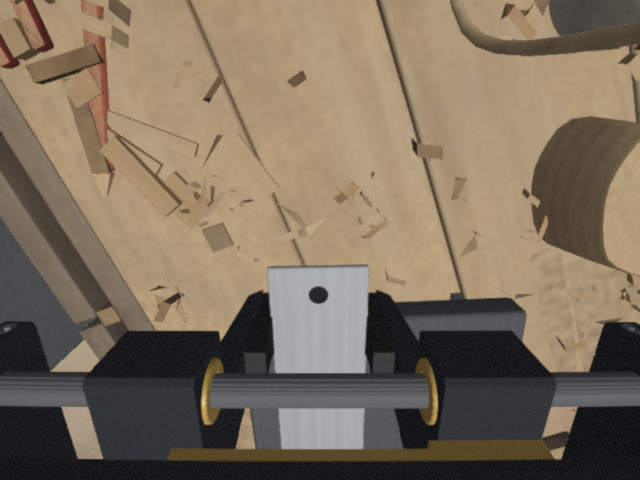

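The strip is held in the jaws with its end at wrist (318,266) and clear of the plate. Now to the rest, hovering first.

```bash
python3 - <<'E'
from h import *
np.set_printoptions(precision=4,suppress=True)
a=-13.;c=np.array([.4830,.3493]);g=c+.0505*ydir(a);off=np.array([-.0005,0])
manip.move_linear([*(g+off),.09],rate=.16,rot=down(a))
manip.dwell(.2)
s=manip.state();print(s["clock"],s["tool_pos"],g,s["gripper_width"])
M=R.from_rotvec(s["tcp_rot"]).as_matrix();print("tool yaw",np.degrees(np.arctan2(M[1,1],M[0,1])))
for n in("side","top"):
    cc=find(n,"f",yr=(.15,.6),z=.108,zr=(.06,.15))
    uv,P=cloud(cc);im=cc["image"][uv[:,1].astype(int),uv[:,0].astype(int)].astype(int)
    q=(P[:,:2]-c)@np.c_[ydir(a)[[1,0]]*[1,-1],ydir(a)] 
    m=(abs(q[:,0])<.015)&(abs(q[:,1])<.078)&(P[:,2]>.07)&(P[:,2]<.125)&(im[:,0]>=im[:,2]-12)&(im[:,1]>120)
    print(n,m.sum(),np.polyfit(q[m,1],P[m,2],1))
E
```

```text
18.9 [0.494  0.3981 0.0901] [0.4944 0.3985] 0.03767718677958177
tool yaw -13.02822253699742
side [(483.7, 350.4, 41.2, 165.6, -11.14)]
side 583 [0.0143 0.1097]
top [(479.6, 334.1, 39.0, 125.8, -12.02)]
top 1073 [0.022 0.11 ]
```

```bash
python3 - <<'E'
import cv2
a=cv2.imread("pics/f_side.png")[100:330,130:450];b=cv2.imread("pics/f_top.png")[180:380,100:420]
cv2.imwrite("pics/f_ab.png",cv2.resize(cv2.vconcat([a,b]),None,fx=1.35,fy=1.35))
E
```

```text
(no output)
```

View pics/f_ab.png

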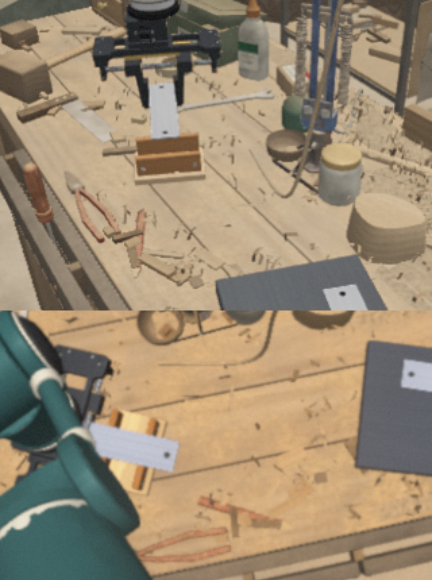

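The hover puts the centre within about 1 mm. The strip sits about 1° off the tool yaw, so I correct that and lower it.

```bash
python3 - <<'E'
from h import *
np.set_printoptions(precision=4,suppress=True)
p=[.4944,.3974]
manip.move_linear([*p,.065],rate=.08,rot=down(-14.2))
find("top","g",yr=(.15,.6),z=.083,zr=(.055,.12));find("side","g",yr=(.15,.6),z=.083,zr=(.055,.12))
manip.move_linear([*p,.031],rate=.06)
manip.dwell(.15);f0=manip.state()["contact_force"].copy();z=.031
while z>.0235:
    z-=.0007;manip.move_linear([*p,z],rate=.03);manip.dwell(.05)
    s=manip.state();f=s["contact_force"]-f0
    if f[2]>2.5:break
print(s["clock"],z,s["tool_pos"],f)
find("top","h",yr=(.15,.6),z=.048,zr=(.035,.09));find("side","h",yr=(.15,.6),z=.048,zr=(.035,.09))
E
```

```text
top [(477.8, 332.5, 39.4, 125.4, -13.77)]
side [(483.5, 350.5, 40.8, 166.9, -12.31)]
22.5333 0.026100000000000005 [0.4945 0.3975 0.0266] [-0.6221 -1.3664  4.0957]
top [(477.6, 328.4, 40.0, 116.0, -13.98)]
side [(483.2, 348.0, 40.5, 158.5, -12.56)]
```

```bash
python3 - <<'E'
from h import *
np.set_printoptions(precision=4,suppress=True)
manip.set_gripper(.075)
s=manip.state();p=s["tool_pos"]
manip.move_linear([p[0],p[1],.12],rate=.12)
manip.move_linear([p[0]-.02,p[1]+.13,.24],rate=.25)
for n in("top","side"):
    find(n,"i",yr=(.15,.52),z=.048,zr=(.035,.07))
    find(n,"i",yr=(-.3,.1))
print(manip.state()["clock"])
E
```

```text
top [(482.5, 349.3, 40.0, 159.7, -13.49)]
top [(583.1, -76.2, 41.2, 91.6, -8.87)]
side [(483.4, 347.4, 39.2, 161.2, -13.44)]
side [(582.8, -76.8, 41.0, 91.1, -8.62)]
25.325
```

View pics/i_top.png

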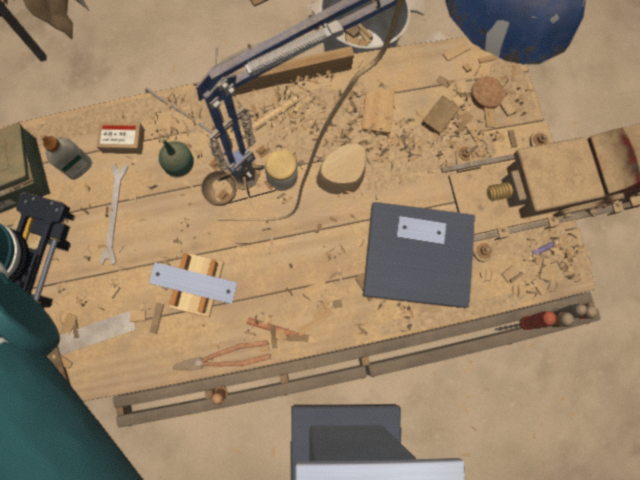

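View pics/i_side.png

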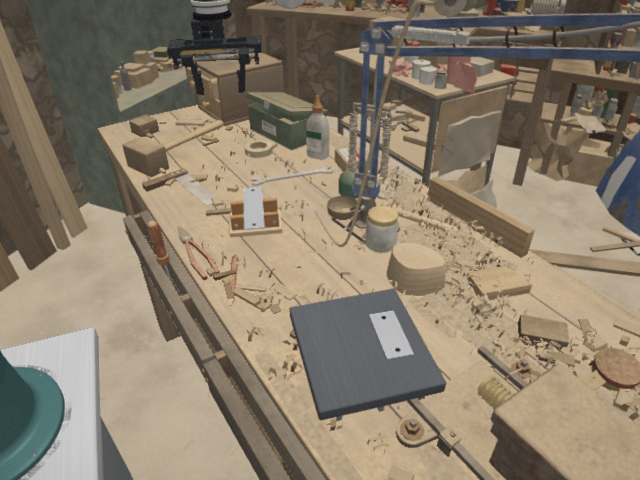

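The strip (top view: (150,272)–(236,292)) lies across both rails. It is about 1 mm off centre and about 0.5° off square. The short strip hasn't moved, and the arm is clear.

```bash
python3 -c "
from h import *
order.close_job();print(manip.state()['clock'])"
```

```text
the job is handed in; nothing more can be done
the job is handed in; nothing more can be done
```

The long strip now lies across both rails of the rest, and the job is handed in. The clock read 25.3 s just before I handed it in. I pressed the strip with about 5–7 N and slid it 84 mm along the plate, until about 60 mm stuck out past the left edge. I then gripped it by that free end, carried it over, lowered it until it touched the rails and let go.

**Long strip:** its centre measures (482.5, 349.3) mm in the top view, against (483.0, 349.3) mm for the rest. Its yaw is −13.5°, against about −13.0° for the rest (single readings of the rest ran from −12.6° to −13.4°).

**Where the cameras disagreed:** the side view puts the strip's centre about 2 mm lower in y than the top view. That is within the calibration tolerance. While the strip was still in the jaws, the two views also differed by about 1.5° on its yaw; after release they agreed.

**Short strip:** it measures the same as at the start, to within a few tenths of a millimetre. The gripper was clear of everything when I handed in.

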